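# Pop the childproof medicine drawer

### The arm

A 6-joint arm with a two-finger parallel gripper is mounted at the origin on a cart in front of the work surface, level with it; the furniture and walls round the work are solid. World frame = base frame: x ahead of the robot, y to its left, z up, the work surface at z = 0. Lengths are in m, angles in rad, forces in N, time in s.
With the tool pointing down it reaches from about 0.275 to 0.875 m from the base axis. Payload 12.5 kg.
Tool frame: the origin (TCP) lies on the centre line of the jaws, within the pads' length; the fingertips stand r.finger_overhang ahead of it and the grasp point (between the pads) lies 3 mm ahead of it (r.finger_overhang is the distance from the TCP to the fingertips, in m); z points along the fingers, y is the direction in which the jaws open and shut (so a half turn about z gives the same grasp; the last joint's range is limited). The gripper opens to 85 mm and grips with 20 to 120 N. Pads are 22 mm wide; open, the fingers measure 114 mm over their backs; the gripper's body (76 mm by 85 mm) begins 54 mm behind the grasp point. The pads swing forward as they close: fully open they stand 13 mm farther back than shut.
Start: joints at [-1.386, 0.351, 1.652, -0, 1.139, -0.085], TCP at [0.147, -0.53, 0.253] pointing down, gripper open.
Joint ranges: [-2.75, 2.75], [-0.79, 2.1], [0.01, 2.65], [-1.57, 4.71], [0.07, 3.14], [-2.87, 2.87]. Speed limits (rad/s): [2.22, 2.22, 2.79, 3.14, 3.14, 3.14].

### API

Orientations are given as a unit quaternion [x, y, z, w].
In Python, from cell import r, optics gives the robot as it stands. The module is installed in compiled form; this text tells all that it offers. Calls block until the motion is done:
- r.move_to(position, orientation): joint-space move of the TCP to a pose.
- r.move_linear(position, rot=None, vel=0.15): straight line of the TCP; rot=None keeps the orientation; vel is the mean speed in m/s.
- r.set_joints(angles): joint-space move.
- r.set_gripper(opening, squeeze=None): opening from 0.0 (shut) to 1.0 (fully open); squeeze is the grip in N (None keeps the last); returns when the fingers have stopped.
- r.sleep(seconds).
- r.inverse_kinematics(position, orientation): joint angles nearest the present ones, or None.
- optics.get_image(name): name is "scene" or "top"; returns a dict with "pixels" (400x640x3 uint8, red, green, blue), "depth" (400x640 float32, m along the optical axis (not along the pixel's ray), 0 where there is no reading), "fx", "fy", "cx", "cy" (pixels), "D" ([k1, k2, p1, p2, k3] as OpenCV has them; the pictures are not rectified), "camera_from_world" (4x4, takes a point from world to camera coordinates). Camera axes: x right, y down, z forward; pixel columns grow to the right and rows downward; lengths in m; the calibration is good to about 2 mm. A picture is of the moment at which its call begins.
A pose or a line that the arm cannot do raises r.PlanningError and nothing moves.
- r.hand_in(): hands the job in, once; it reports no verdict.
Readings, each from a call of its own:
- r.current_t(): time.
- r.current_q(): joint angles.
- r.current_qvel(): joint speeds.
- r.current_effort(): joint torques, N m.
- r.current_tool_pos(): TCP position.
- r.current_ee_rot(): TCP orientation.
- r.current_contact_force(): force on the tool from outside, world axes, zero at the start.
- r.current_torque(): the same for the moment, N m.
- r.current_opening(): opening from 0.0 (shut) to 1.0 (fully open).
Only numpy, scipy, OpenCV 4.12 (cv2) and the standard library are available. Lean on these libraries where they do the work, as an engineer would, in place of code of your own. Each camera call takes 0.05 s, during which the arm holds its last target. There are 200 camera calls.

### The job

Two wooden childproof medicine boxes stand on the worktop. Open the drawer of the taller one: put the closed fingers into the finger hole of its sliding guard, slide the guard along the front edge up to its stop so that the hole comes over the hidden recess, and press the catch in the recess right down, which pushes the drawer out; do not pull at the drawer itself, and let go when it is out. Leave the lower box and the mug as they are.

Things in the scene. Friction and masses are not known exactly. Their poses are not given: they have to be found in the camera images.
- tall_box: The taller childproof box, dark wood, 120 (x) x 210 (y) x 120 mm high to its top board, fixed. Origin: centre of its underside; x from the drawer front to the back, y along the front edge (to the left for one facing the drawer), z up. A pale guard, 64 x 124 x 16 mm, lies on the top board between low rails along the front edge and slides along y; a square finger hole is near its -y end.
- tall_hole (a point): Centre of the finger hole in the taller box's guard, at the height of the guard's upper face (136.5 mm above the worktop). The hole is 44 x 44 mm, 16 mm deep; until the guard is slid its bottom is the solid top board. Axes as the box. It travels with the guard, 60 mm along +y of the box in all.
- tall_recess (a point): Centre of the hidden recess in the taller box's top board, at the board's upper face (120 mm above the worktop). It is 48 (x) x 50 mm (y), covered by the shut guard; at the guard's stop the hole lies right over it. In it is the catch, a brass plate 42 x 44 mm, its face 6 mm below the board's upper face when up, 18 mm when fully pressed. Axes as the box.
- tall_guard (a joint): Slide of the taller box's guard in m: 0 = shut (starts at 0 to 0.010), 0.060 = at its stop, hole over the recess; friction about 2 N, stays where it is left. Pushed by a finger against the wall of the hole.
- tall_catch (a joint): Travel of the taller box's catch in m: 0 = up, 0.012 = fully down; takes about 4 N, has no spring and stays down.
- tall_drawer (a joint): How far the taller box's drawer stands out in m: 0 = shut, 0.036 = fully out, towards -x of the box. It has no handle; the catch drives it through a lever, 3 mm out for each mm the catch goes down, and it stays out.
- low_box: The lower childproof box, 70 mm high, otherwise the same as the taller one (guard, catch and drawer too), fixed to the worktop. Origin: centre of its underside, axes as for the taller box. To be left alone.
- low_hole (a point): Centre of the finger hole in the lower box's guard, at the height of the guard's upper face (86.5 mm above the worktop).
- low_catch (a joint): Travel of the lower box's catch in m, 0 = up; to be left alone.
- mug: Green and white mug standing between the two boxes, 78 x 116 x 101 mm with its handle, loose. Origin on its underside; z up. To be left alone.

How it is judged:
By the outcome, as a careful person would: the job done as asked, in the order asked, and still so for the second after the job is handed in, with the robot touching nothing.
It also fails if it takes over 30 s, if anything falls off the work surface, if the arm or the gripper's body presses on something with over 40 N, if the wrist force passes 120 N, or if a joint passes its speed limit or range.

## Working session

There is one attempt and no reset: what is moved stays moved. The work goes in short steps, each a Python script; the robot and the scene stay as the last script left them, time stands still between calls to the robot, and variables do not carry over. Pictures are saved under pics/ and viewed, about 8 in all and at most 12, crops included, and the job is handed in when it is done.

```bash
mkdir -p pics; python3 - <<'E'
from cell import r, optics
import cv2,pickle
d={n:optics.get_image(n) for n in("scene","top")}
pickle.dump(d,open("im.pkl","wb"))
for n in d:
    cv2.imwrite(f"pics/{n}1.png",d[n]["pixels"][...,::-1]); print(n,d[n]["fx"],d[n]["fy"],d[n]["D"],d[n]["camera_from_world"].round(3).tolist(),(d[n]["depth"]>0).mean())
print(r.finger_overhang,r.current_t(),r.current_tool_pos(),r.current_ee_rot())
E
```

```text
scene 516.4905787432268 516.4905787432268 [-0.14987436  0.          0.          0.          0.        ] [[-0.718, -0.696, 0.005, 0.367], [-0.339, 0.343, -0.876, 0.26], [0.608, -0.631, -0.482, 1.098], [0.0, 0.0, 0.0, 1.0]] 0.9961171875
top 361.82266892817375 361.82266892817375 [-0.08174108  0.          0.          0.          0.        ] [[-0.025, -1.0, 0.002, 0.044], [-0.987, 0.025, -0.158, 0.499], [0.157, -0.006, -0.988, 0.895], [0.0, 0.0, 0.0, 1.0]] 0.99597265625
0.022 0.1 [ 0.14656484 -0.52983063  0.25281063] [ 9.90914270e-01  1.34494026e-01 -3.94486418e-05 -5.14771409e-04]
```

View pics/top1.png

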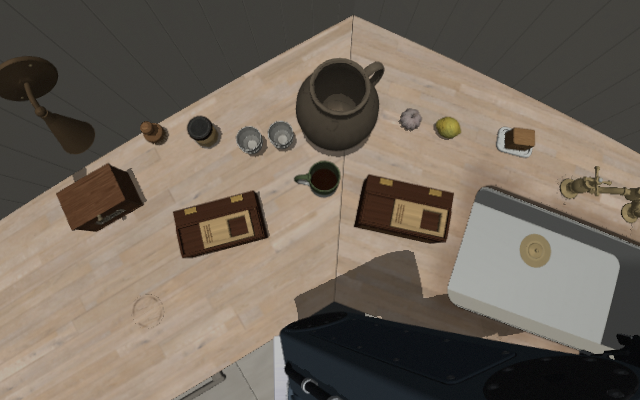

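View pics/scene1.png

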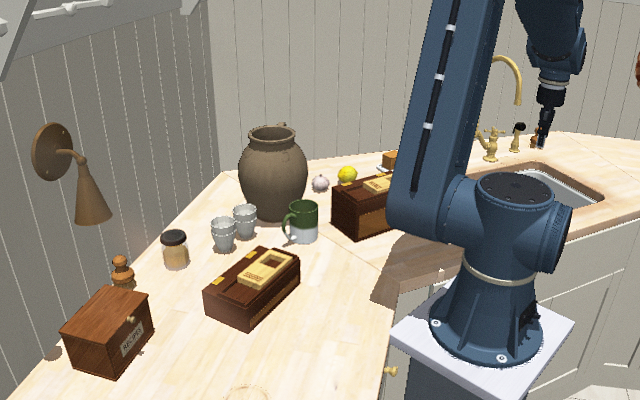

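The top view shows two boxes: the left one at about (220,225) and the right one at about (405,208). The mug is between them at (322,178). The right box looks taller, so I'll check its height by depth, then fit the guard and hole.

```bash
cat > h.py <<'E'
import numpy as np, cv2
def world(d):
    K=np.array([[d["fx"],0,d["cx"]],[0,d["fy"],d["cy"]],[0,0,1.]])
    v,u=np.mgrid[:400,:640]
    n=cv2.undistortPoints(np.stack([u,v],-1).reshape(-1,1,2).astype(float),K,np.array(d["D"])).reshape(400,640,2)
    T=np.linalg.inv(d["camera_from_world"]); rays=np.dstack([n,np.ones((400,640))])
    return rays@T[:3,:3].T, T[:3,3], (rays*d["depth"][...,None])@T[:3,:3].T+T[:3,3]
def onplane(ray,o,z): return o+ray*((z-o[2])/ray[...,2])[...,None]
def rect(m,ray,o,z):
    ys,xs=np.nonzero(m); P=onplane(ray[ys,xs],o,z)[:,:2]
    (c,s,a)=cv2.minAreaRect((P*1000).astype(np.float32)); return np.round(c,1),np.round(s,1),round(a,1),len(xs)
E
python3 - <<'E'
import pickle,cv2; from h import *
d=pickle.load(open("im.pkl","rb"))["top"]; ray,o,W=world(d)
im=d["pixels"]; hsv=cv2.cvtColor(im,cv2.COLOR_RGB2HSV)
for name,(u0,u1,v0,v1),zt in(("L",(165,280,180,270),.07),("R",(345,465,165,255),.12)):
    reg=np.zeros((400,640),bool);reg[v0:v1,u0:u1]=1
    z=W[...,2]
    print(name,np.histogram(z[reg],bins=np.arange(0,.16,.01))[0])
    body=reg&(z>zt-.006)&(z<zt+.03); print(" body",rect(body,ray,o,zt))
    pale=(reg&(z>zt-.02)&(hsv[...,2]>130)).astype(np.uint8)
    n,l,st,_=cv2.connectedComponentsWithStats(pale)
    for i in range(1,n):
        if st[i,4]>40:
            m=l==i; print(" pale",st[i],np.median(z[m]).round(4),rect(m,ray,o,zt+.0165))
            if st[i,4]>400:
                cs,h=cv2.findContours(m.astype(np.uint8),cv2.RETR_CCOMP,cv2.CHAIN_APPROX_NONE)
                for c,hh in zip(cs,h[0]):
                    if hh[3]>=0 and len(c)>20:
                        k=np.zeros((400,640),np.uint8);cv2.drawContours(k,[c],-1,1,-1); print("  hole",cv2.boundingRect(c),rect(k>0,ray,o,zt+.0165), np.median(z[k>0]))
x=cv2.resize(im[165:255,345:465],None,fx=6,fy=6,interpolation=cv2.INTER_CUBIC); cv2.imwrite("pics/crop1.png",x[...,::-1])
E
```

```text
L [2404   39   49   47   48   60 1365 1528 1203    4    0    0    0    0
    0]
 body (array([434. , 285.6]), array([122. , 212.5]), 13.6, 4080)
 pale [231 193  12   9  53] 0.0717 (array([496.4, 236.2]), array([15.2, 28. ]), 14.3, 53)
 pale [185 207  12   7  54] 0.0715 (array([467. , 349.5]), array([12.2, 27.3]), 12.7, 54)
 pale [200 210  54  38 866] 0.086 (array([419.9, 260.2]), array([ 63.2, 122.6]), 13.8, 866)
  hole (204, 225, 8, 19) (array([407.6, 306. ]), array([44.7, 16. ]), 5.4, 100) 0.0862137355658224
  hole (226, 214, 24, 25) (array([425.6, 233.6]), array([51.6, 51.8]), 14.2, 439) 0.07057409692323524
R [2050   36   45   41   44   52   53   50   47   55   66 1628 1540 1311
    2]
 body (array([ 456.8, -174.3]), array([210.7, 121.9]), 76.0, 4461)
 pale [381 179  11   6  49] 0.1217 (array([ 516.5, -124.8]), array([25. , 10.3]), 77.1, 49)
 pale [429 189  12   7  48] 0.1217 (array([ 488.3, -238.3]), array([25.8,  9.9]), 74.4, 48)
 pale [391 199  56  38 985] 0.1359 (array([ 430.4, -196.7]), array([122.8,  63.3]), 76.3, 985)
  hole (397, 213, 6, 12) (array([ 429.3, -151.4]), array([11.6, 25.3]), 86.7, 49) 0.13603418214619867
  hole (418, 208, 25, 26) (array([ 423.2, -223.6]), array([51.5, 50.8]), 76.5, 476) 0.12044112044871635
```

View pics/crop1.png

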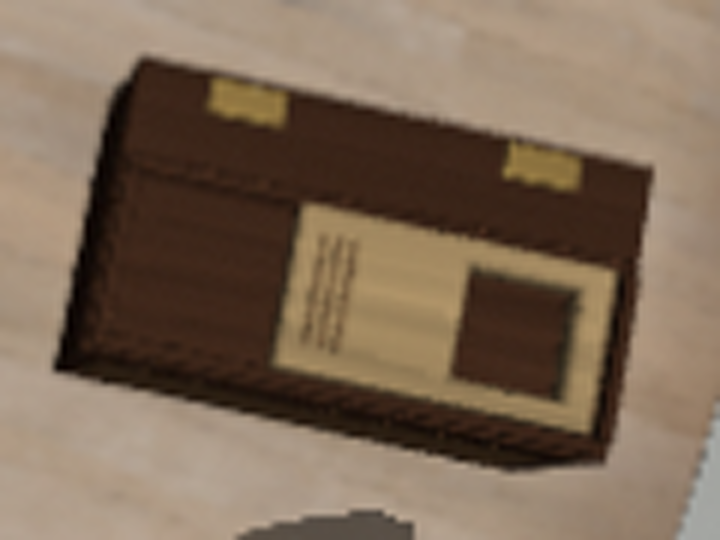

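The right box's top is at 0.12 m, so it is the tall one. Its body measures 210.7 x 121.9 mm and its guard 122.8 x 63.3 mm. The hole centre is at (0.423, -0.224) and the box yaw is about -14°. The crop shows the hole at the guard's -y end, as the task describes. Next I shut the gripper, go in and check.

```bash
cat >> h.py <<'E'
psi=np.radians(-13.8); ex=np.array([np.cos(psi),np.sin(psi),0]); ey=np.array([-np.sin(psi),np.cos(psi),0])
Q=[np.cos(psi/2),np.sin(psi/2),0,0]; H=np.array([.4232,-.2236,0]); OH=.022
def at(s,ztip,dx=0): return H+ey*s+ex*dx+[0,0,ztip+OH]
E
python3 - <<'E'
from cell import r, optics; from h import *
r.set_gripper(0.0,40); print("open",r.current_opening(),r.current_t())
r.move_to(at(0,.20),Q); print(r.current_q().round(2) if hasattr(r.current_q(),'round') else r.current_q(),r.current_t())
print("free",r.current_contact_force())
r.move_linear(at(0,.145),vel=.1)
for z in (.140,.136,.132,.128):
    r.move_linear(at(0,z),vel=.05); f=np.array(r.current_contact_force()); print(z,f.round(1))
    if abs(f[2])>6: break
print(r.current_tool_pos(),r.current_t())
d=optics.get_image("scene"); cv2.imwrite("pics/s2.png",cv2.resize(d["pixels"][130:280,300:480],None,fx=4,fy=4)[...,::-1])
d=optics.get_image("top"); cv2.imwrite("pics/t2.png",cv2.resize(d["pixels"][150:300,330:480],None,fx=4,fy=4)[...,::-1])
E
```

```text
open -0.0007635106333120082 0.8667
[-0.58  0.26  1.86 -0.    1.02  1.23] 2.4
free [ 0.29203519 -0.22991335  0.22329282]
0.14 [ 0.8 -0.7  1.1]
0.136 [ 0.   0.3 -0.1]
0.132 [-0.6 -0.2  0.1]
0.128 [0.3 0.1 1. ]
[ 0.42309495 -0.22352958  0.14974268] 4.1
```

View pics/t2.png

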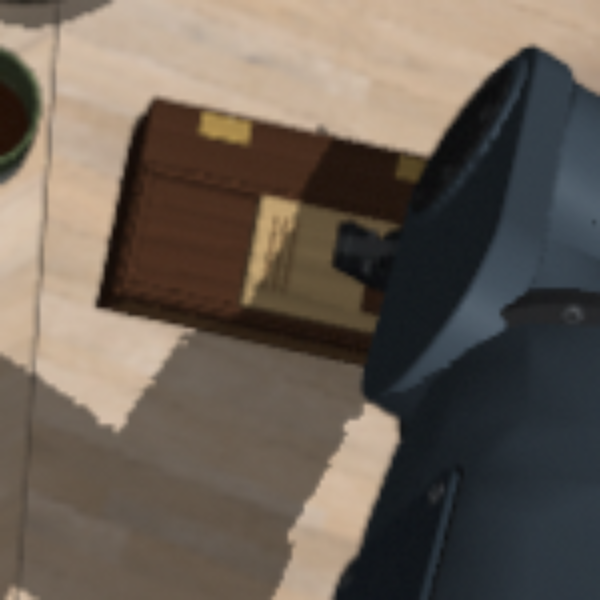

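The crop shows the gripper over the hole, with the rim still visible near (372,300). There was no contact on the way down to tip height 0.128, which is inside the hole. Next I slide the guard along +y and watch the force.

```bash
python3 - <<'E'
from cell import r, optics; from h import *
s=0; step=.006
r.move_linear(at(0,.126),vel=.05)
while s<.075:
    s+= .006 if s<.05 else .0015
    r.move_linear(at(s,.126),vel=.04)
    f=np.mean([r.current_contact_force() for _ in range(3)],0)
    print(round(s*1000,1),"fy",round(f@ey,1),"fx",round(f@ex,1),"fz",round(f[2],1))
    if f@ey<-9: break
    if abs(f@ex)>15 or abs(f[2])>15: break
p=np.array(r.current_tool_pos())-H; print("s actual",p@ey,"dx",p@ex,r.current_t())
d=optics.get_image("top"); cv2.imwrite("pics/t3.png",cv2.resize(d["pixels"][150:300,330:480],None,fx=4,fy=4)[...,::-1])
E
```

```text
6.0 fy -0.5 fx -0.3 fz 0.6
12.0 fy -1.4 fx -0.6 fz 0.6
18.0 fy 0.2 fx -1.2 fz -0.9
24.0 fy 0.1 fx 0.3 fz 0.5
30.0 fy 0.5 fx -0.2 fz 0.0
36.0 fy -0.8 fx -0.2 fz -0.8
42.0 fy 0.8 fx -0.0 fz 1.3
48.0 fy 0.5 fx 0.1 fz 0.0
54.0 fy -0.2 fx -0.1 fz 0.2
55.5 fy -1.0 fx -0.2 fz -0.5
57.0 fy -1.2 fx -0.2 fz -0.4
58.5 fy -0.4 fx 0.6 fz -1.2
60.0 fy -1.5 fx -0.2 fz 0.6
61.5 fy -0.4 fx 0.1 fz -0.4
63.0 fy -1.3 fx 0.6 fz 0.2
64.5 fy -2.0 fx -0.4 fz -0.2
66.0 fy -1.2 fx -0.0 fz 0.2
67.5 fy -2.7 fx -0.4 fz -0.6
69.0 fy -12.5 fx -0.5 fz -1.6
s actual 0.06800537467844468 dx 6.946443135613806e-05 9.65
```

View pics/t3.png

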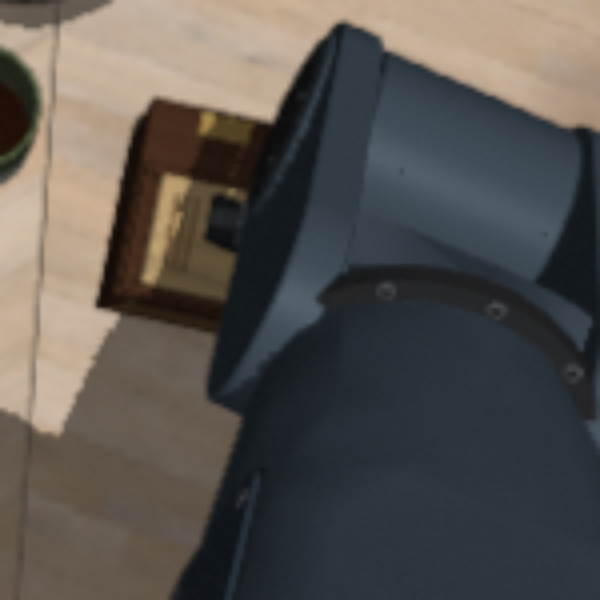

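The guard is at the left end of its track, with its edge near (155,230), and the force rose sharply to 12.5 N at s of about 68 mm, which is the stop. I back off to the hole centre (about 60 mm) and press.

```bash
python3 - <<'E'
from cell import r, optics; from h import *
r.move_linear(at(.060,.126),vel=.04)
z=.118; r.move_linear(at(.060,z),vel=.04)
while z>.098:
    z-=.0015; r.move_linear(at(.060,z),vel=.03)
    f=np.mean([r.current_contact_force() for _ in range(3)],0)
    print(round(z,4),round(r.current_tool_pos()[2]-OH,4),"F",round(f@ex,1),round(f@ey,1),round(f[2],1))
    if abs(f[2])>25: break
print(r.current_t())
r.move_linear(at(.060,.18),vel=.15)
r.move_to([.25,-.40,.28],Q)
print(r.current_t(), r.current_contact_force())
d=optics.get_image("top"); cv2.imwrite("pics/t4.png",cv2.resize(d["pixels"][150:300,330:480],None,fx=4,fy=4)[...,::-1])
import pickle; pickle.dump({"top":d},open("im2.pkl","wb"))
E
```

```text
0.1165 0.1165 F -0.5 0.2 0.5
0.115 0.115 F -0.3 -0.3 -0.7
0.1135 0.1134 F -0.7 -0.1 -0.3
0.112 0.1119 F 0.4 -0.2 -0.1
0.1105 0.1104 F -0.0 -0.0 -0.3
0.109 0.1089 F -0.5 -0.1 -0.6
0.1075 0.1074 F -0.1 1.1 -0.2
0.106 0.1059 F 0.4 0.6 0.3
0.1045 0.1044 F -0.5 0.6 -0.0
0.103 0.1029 F -0.6 0.1 -0.4
0.1015 0.102 F -4.0 0.4 10.7
0.1 0.1019 F -11.5 2.3 33.8
13.425
15.2917 [ 1.15981664  0.24345696 -0.38375851]
```

View pics/t4.png

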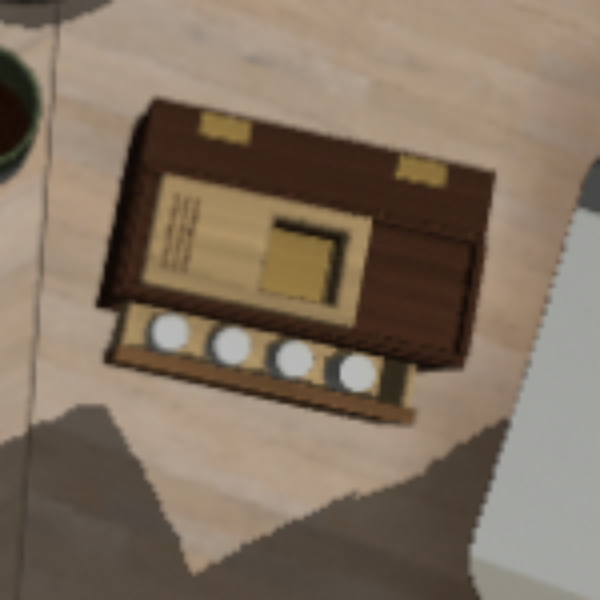

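The drawer is out, with its front along (110,355) to (410,415), and the brass catch shows sunk in the hole at (297,265). I'll check the amounts and the bystanders by the numbers before handing in.

```bash
python3 - <<'E'
import pickle; from h import *
a=pickle.load(open("im.pkl","rb"))["top"]; b=pickle.load(open("im2.pkl","rb"))["top"]
ray,o,W=world(b); z=W[...,2]; hsv=cv2.cvtColor(b["pixels"],cv2.COLOR_RGB2HSV)
reg=np.zeros((400,640),bool);reg[165:262,345:465]=1
rel=W-[.4568,-.1743,0]; X=rel@ex; Y=rel@ey
print("front-most x of box+drawer",np.percentile(X[reg&(z>.02)&(abs(Y)<.08)],[.2,1])*1000)
m=reg&(z>.131)&(hsv[...,2]>110); print("guard",rect(m,ray,o,.1365))
HB=H+ey*.06; q=W-HB; c=(abs(q@ex)<.012)&(abs(q@ey)<.012)&(z>.05); print("catch face z",np.median(z[c]))
for n,(u0,u1,v0,v1) in {"mug":(290,345,155,200),"low":(165,280,180,270)}.items():
    print(n,"median px diff",np.abs(a["pixels"][v0:v1,u0:u1].astype(int)-b["pixels"][v0:v1,u0:u1]).mean(), "depth diff",np.abs(a["depth"][v0:v1,u0:u1]-b["depth"][v0:v1,u0:u1]).mean())
E
```

```text
front-most x of box+drawer [-96.41952389 -96.10983779]
guard (array([ 443.7, -169.5]), array([270.9, 223.8]), 86.8, 1107)
catch face z 0.10181327170747323
mug median px diff 1.5372390572390573 depth diff 0.0124388365
low median px diff 1.5185185185185186 depth diff 0.009941126
```

```bash
python3 - <<'E'
import pickle; from h import *
from cell import r
a=pickle.load(open("im.pkl","rb"))["top"]; b=pickle.load(open("im2.pkl","rb"))["top"]
for v0,v1,u0,u1 in((155,200,290,345),(180,270,165,280)):
    A,B=a["depth"][v0:v1,u0:u1],b["depth"][v0:v1,u0:u1]; k=(A>0)&(B>0); e=abs(A-B)[k]; print(np.median(e),np.percentile(e,95),(~k).mean())
ray,o,W=world(b); z=W[...,2]; hsv=cv2.cvtColor(b["pixels"],cv2.COLOR_RGB2HSV)
m=np.zeros((400,640),np.uint8); m[165:250,345:455]=((z>.128)&(z<.145)&(hsv[...,2]>110))[165:250,345:455]
n,l,st,_=cv2.connectedComponentsWithStats(m); i=1+st[1:,4].argmax(); g=rect(l==i,ray,o,.1365); print(g,"moved",np.linalg.norm(g[0]-[430.4,-196.7]))
r.hand_in(); print(r.current_t())
E
```

```text
0.0016260147 0.0047695753 0.01090909090909091
0.0015555322 0.004587671 0.008695652173913044
(array([ 444.8, -139.9]), array([123.5,  64.2]), 76.2, 1085) moved 58.59692824713595
the job is handed in; nothing more can be done
the job is handed in; nothing more can be done
```

The taller box's drawer is open and the job is handed in. I put the shut fingers into its guard's hole and slid the guard to its stop. Then I centred over the recess and pressed the catch right down, without pulling the drawer. The arm then backed clear of everything, at about 15.3 s on the robot's clock.

Last checks, from the top camera and the force readings:
- **Guard:** it moved 58.6 mm along +y. The force rose to 12.5 N at the stop.
- **Catch:** its face is at 0.1018 m, against 0.102 m when fully pressed. The upward force rose to 34 N on the tool at the bottom of the press.
- **Drawer:** its front is 96 mm from the box centre, 60 mm beyond which would be the shut face, so it stands 36 mm out.
- **Mug and lower box:** no change beyond camera noise (median depth difference about 1.6 mm).

Two checks gave bad readings at first. One guard fit took in stray pixels, and the mean depth difference for the mug and lower box came out at about 10 mm. I redid the fit with a cleaner mask and used medians over valid pixels, and the figures above are from those.

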